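Bridge the glass with the straightedge and lock it

ROBOT

A 6-joint arm with a two-finger parallel gripper is mounted at the origin on the work surface. World frame = base frame: x ahead of the robot, y to its left, z up, the work surface at z = 0. Lengths are in m, angles in degrees, forces in N, time in s.
With the tool pointing down it reaches from about 0.4 to 0.825 m from the base axis. Payload 7 kg.
Tool frame: the origin (TCP) lies on the centre line of the jaws, within the pads' length; the fingertips stand 19 mm ahead of it and the grasp point (between the pads) is the TCP; z points along the fingers, y is the line along which they close (so a half turn about z gives the same grasp; the last joint's range is limited). The gripper opens to 88 mm and grips with 3 to 60 N. Pads are 19 mm wide; open, the fingers measure 130 mm over their backs; the gripper's body (78 mm by 193 mm) begins 47 mm behind the grasp point.
Start: joints at [-46.633, 20.546, 0.682, 0, -70.136, -16.507], TCP at [0.305, -0.602, 0.246] pointing down, gripper open.
Joint ranges: [-176.03, 176.03], [-82.01, 121.73], [-58.28, 71.71], [-173.87, 95.51], [-174.79, -0.11], [-173.66, 173.66]. Speed limits (degrees/s): [136.94, 136.94, 172.46, 180, 180, 180].

INTERFACE

Orientations are given as [roll, pitch, yaw] about the fixed x, y, z axes, in that order (R = Rz(yaw) Ry(pitch) Rx(roll)).
In Python, from plant import ctrl gives the robot as it stands.
- The arm moves only by the tool move_arm, never from a script. Its argument "motion" is a list of rows, each a list of 3 entries, a list of its own where there are three numbers: the shift along the tool's x, y, z in mm, then the turn, a rotation vector about the tool's x, y, z in degrees, then the closure, from 0 (fully open) to 1 (shut). A call has 1 to 10 rows; each row is the pose to reach, as a shift and turn from the pose commanded when the call began, along the tool's axes at that moment; what a row does not reach only later rows make up. A row lasts 1/12 s, in which the tool goes at most 41.7 mm and 7.16 degrees, less where a joint would pass 70% of its speed; a pose out of reach is approached as far as the arm can. A call with a gripper value outside its range is refused whole. The fingers move at their own pace and stop on an object; the grip force is fixed at half the most. Time passes only in rows, so rows that repeat a pose let the fingers close. It gives the time, the measured TCP pose, the force, the opening and the grip force at its end, in the units of the state.
- ctrl.get_obs(): the state, without advancing time (a new reading comes with each control period).
- ctrl.snapshot(name): name is "scene" or "top" or "wrist"; returns a dict with "color" (384x512x3 uint8, blue, green, red), "camera_matrix" (3x3 intrinsics, pixels), "cam_to_world" (4x4, takes a point from camera to world coordinates). Camera axes: x right, y up, looking along -z (the intrinsics and any distortion apply to the point x, -y, -z); pixel columns grow to the right and rows downward; lengths in m; the calibration is good to about 2 mm. A picture is of the moment at which its call begins. There is no depth.
- ctrl.close_job(): hands the job in; it is judged then, once.
The state is a dict: "clock": time; "joint_pos": joint angles; "qvel": joint speeds; "tau": joint torques, N m; "tool_pos": TCP position; "orientation": TCP orientation; "force": force on the tool from outside, world axes, zero at the start; "moment": the same for the moment, N m; "opening": finger opening in m; "gripper_force": force on a finger pad.
Only numpy, scipy, OpenCV 4.12 (cv2) and the standard library are available. Lean on these libraries where they do the work, as an engineer would, in place of code of your own. Each camera call takes 0.05 s, during which the arm holds its last target. There are 200 camera calls.

TASK

Lift the straightedge by its handle off the two pegs it hangs on and lay it gently across the two notched rests of the cutting board, cork side down, so that it bridges the glass square, sits flat in both notches and pokes out a little past both rests. Then swing the steel keeper arm all the way round over the bar's end to lock it in. Leave the glass square and the other things on the table undisturbed.

Things in the scene. Friction and masses are not known exactly. Their poses are not given: they have to be found in the camera images.
- straightedge: Loose aluminium straightedge, cork underside, black handle, 0.25 kg (sizes in mm). Bar 30 (x) x 200 (y) x 10 thick; origin: centre of its underside, z up. Handle: level grip 14 wide (x), 14 high, 120 long (y), 44 to 58 above the underside, on uprights at y = +-56 (8 thick); 34 high opening below the grip. Hangs level at first, the grip resting on the rack's two pegs.
- peg_rack: Fixed wooden rack (mm), origin on the table below the hanging bar's middle. Two level steel pegs (8 thick, tops at height 100) at y = +-40 run along its x from posts at x = 45 to 63 (120 high) to free ends at x = -24 (towards the robot), where the tips turn up to height 110. The bar hangs near x = 0, along the rack's y. Base plate 12 thick, x -50 to 80.
- cutting_jig: Fixed plywood cutting board 130 (x) x 220 (y) x 12 mm, origin: centre of its underside, on the table. Two wooden rests on it at y = +-75, each 24 thick (y), 90 long (x), top at height 30, each with an open-ended notch 40 wide (x -20 to 20), floor at height 20. The bar lies in both notches along y; centred, it pokes out 13 past each rest.
- keeper_pivot (a point): Vertical pivot axis of the keeper on the +y rest, at (-34, 75) in the cutting board's frame, height 35 mm (the keeper arm's underside).
- keeper_knob (a point): Top centre of the keeper's upright black knob: 16 mm diameter, from height 43 to 77, 68 from the pivot. It moves with the keeper arm (steel, 18 wide, 8 thick, underside 5 above the seated bar).
- keeper (a joint): Keeper angle in rad, stiff enough to stay where left. 0: the arm points outward along the board's +y, clear of the notch. It grows clockwise seen from above; 1.57 (end stop): the arm points along the board's +x, across the notch and over the bar's end.
- glass_square: Loose teal glass square 100 x 100 x 3 mm lying on the cutting board between the rests; origin at the centre of its underside. To be left alone.
- glass_crescent: Loose pale yellow glass crescent, 115 long (y), 4 mm thick, flat on the table. Bystander.
- grinder_bit: Loose steel grinder bit in a clear plastic sleeve, 35 x 95 x 29 mm. Bystander.
- pin_jar: Loose glass jar, 70 diameter, 85 mm high, standing. Bystander.
There are look-alikes about, which are no part of the job. Leave any orange or purple look-alike of the straightedge alone.

How it is judged:
By the outcome, as a careful person would: the job done as asked, in the order asked, and still so for the second after the job is handed in, with the robot touching nothing.
It also fails if it takes over 64 s, if anything falls off the work surface, if the arm or the gripper's body presses on something with over 40 N, if the wrist force passes 120 N, or if a joint passes its speed limit or range.

## Working session

There is one attempt and no reset: what is moved stays moved. The work goes in short steps, Python scripts to look and compute and a tool call to move; the robot and the scene stay as the last step left them, time stands still between calls to the robot, and variables do not carry over. Pictures are saved under pics/ and viewed, at most 10 in all, crops included, and the job is handed in when it is done.

Besides the shell and the picture viewer there is one more tool, called by a JSON object that holds its "fn" and its "kwargs". move_arm: Moves the arm, as the interface text tells. Its arguments: {"type":"object","properties":{"motion":{"type":"array"}},"required":["motion"]}

```bash
ls; mkdir -p pics; python3 - <<'E'
from plant import ctrl
import cv2,pickle
o=ctrl.get_obs();print(o)
for n in("scene","top"):
    s=ctrl.snapshot(n);cv2.imwrite(f"pics/{n}0.png",s["color"]);pickle.dump(s,open(f"{n}0.pkl","wb"))
    print(s["camera_matrix"],s["cam_to_world"],[k for k in s])
E
```

```text
pics
{'clock': 0.0, 'joint_pos': array([-4.66348228e+01,  2.05927229e+01,  6.33402742e-01, -1.98136771e-02,
       -7.01347890e+01, -1.65084982e+01]), 'qvel': array([-0.00376904,  0.06997034,  0.01085041, -0.04065616, -0.05728548,
       -0.0260949 ]), 'tau': array([-2.31527352e-03, -5.82722068e+01,  2.93053865e+01,  6.99752927e+00,
        6.80784593e-03, -1.58754528e-04]), 'tool_pos': array([ 0.30472775, -0.60179192,  0.24460626]), 'orientation': array([ 1.79904477e+02, -8.88624888e-03, -1.53150062e+02]), 'force': array([ 0.1202848 , -0.63780495, -0.65663684]), 'moment': array([0.00767258, 0.05909061, 0.08994465]), 'gripper_force': 0.0, 'opening': 0.0876508632016498}
[[394.44980355   0.         251.06127731]
 [  0.         394.44980355 191.54112198]
 [  0.           0.           1.        ]] [[ 0.83023427 -0.44346835  0.33770829  0.88027591]
 [ 0.55719701  0.6433332  -0.5250275  -0.68766725]
 [ 0.01557412  0.62406587  0.78121651  0.95344272]
 [ 0.          0.          0.          1.        ]] ['color', 'camera_matrix', 'cam_to_world']
[[353.0944837    0.         254.56332089]
 [  0.         353.0944837  192.7772457 ]
 [  0.           0.           1.        ]] [[-0.02956539  0.99816623 -0.05282114  0.45225559]
 [-0.99951843 -0.02902462  0.0109759  -0.07890314]
 [ 0.00942266  0.05312021  0.99854367  1.16464147]
 [ 0.          0.          0.          1.        ]] ['color', 'camera_matrix', 'cam_to_world']
```

View pics/scene0.png

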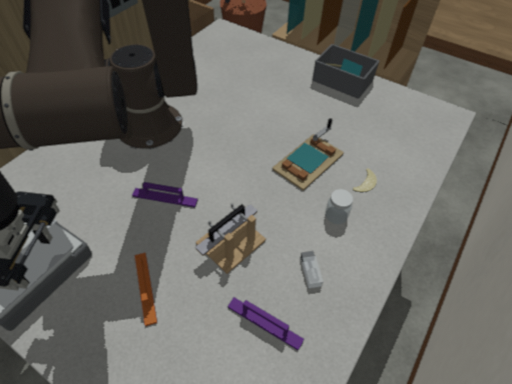

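View pics/top0.png

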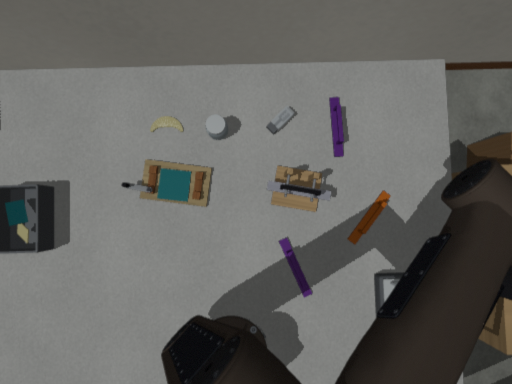

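The top view shows the silver bar with black handle on the rack at about (300,189). The board is at (176,184) with the keeper knob at (126,185). The look-alikes are purple at (337,127) and (295,267), and orange at (369,218). Only the silver bar hanging on the pegs fits the description. I'll confirm that in an enlarged crop.

```bash
cat > h.py <<'E'
import numpy as np,cv2,pickle
def ray(s,uv):
    K=s["camera_matrix"];T=s["cam_to_world"]
    d=np.array([(uv[0]-K[0,2])/K[0,0],-(uv[1]-K[1,2])/K[1,1],-1.])
    return T[:3,3],T[:3,:3]@d
def plane(s,uv,z):
    o,d=ray(s,uv);return o+d*(z-o[2])/d[2]
def proj(s,p):
    T=s["cam_to_world"];K=s["camera_matrix"];c=T[:3,:3].T@(np.asarray(p)-T[:3,3])
    return np.array([K[0,0]*c[0]/-c[2]+K[0,2],K[1,1]*-c[1]/-c[2]+K[1,2]])
def tri(s1,u1,s2,u2):
    o1,d1=ray(s1,u1);o2,d2=ray(s2,u2);d1=d1/np.linalg.norm(d1);d2=d2/np.linalg.norm(d2)
    t=np.linalg.lstsq(np.c_[d1,-d2],o2-o1,rcond=None)[0]
    a,b=o1+t[0]*d1,o2+t[1]*d2
    return (a+b)/2,np.linalg.norm(a-b)
def load(n): return pickle.load(open(n,"rb"))
E
python3 - <<'E'
from h import *
t=load("top0.pkl");s=load("scene0.pkl")
def c(im,x,y,w,h,W,H): return cv2.resize(im[y:y+h,x:x+w],(W,H),interpolation=cv2.INTER_CUBIC)
A=c(t["color"],115,150,100,70,400,280);B=c(t["color"],255,155,80,56,400,280)
C=c(s["color"],265,110,100,80,400,320);D=c(s["color"],185,195,90,72,400,320)
cv2.imwrite("pics/crop1.png",np.vstack([np.hstack([A,B]),np.hstack([C,D])]))
E
```

```text
(no output)
```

View pics/crop1.png

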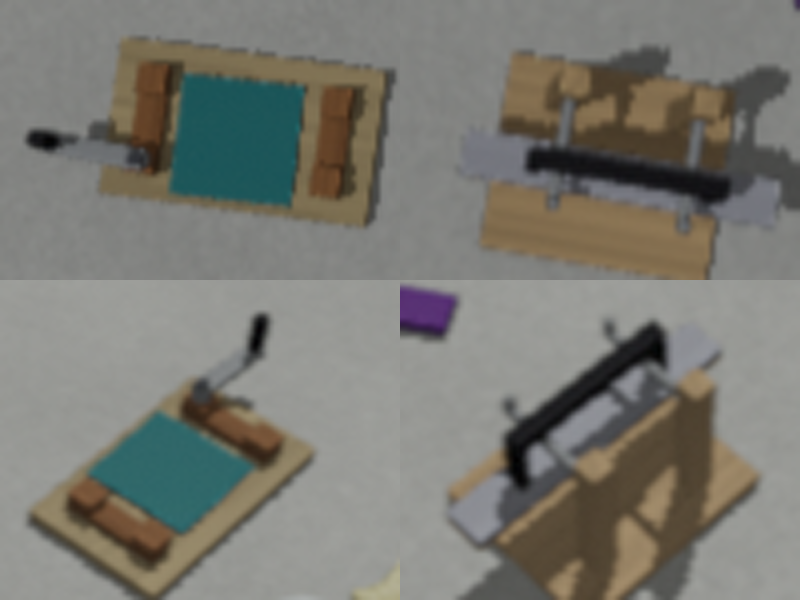

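The crop confirms the silver bar with black handle on the pegs, running near world y (right and down in the image). The keeper is at its open position, with the knob to the left of the board. Next I'll measure from masks.

```bash
cat >> h.py <<'E'
def rect(s,mask,z,off=(0,0)):
    n,l,st,ce=cv2.connectedComponentsWithStats(mask.astype(np.uint8))
    k=1+np.argmax(st[1:,4]);ys,xs=np.where(l==k)
    cs=cv2.findContours((l==k).astype(np.uint8),cv2.RETR_EXTERNAL,cv2.CHAIN_APPROX_NONE)[0][0][:,0]+np.array(off)
    P=np.array([plane(s,p,z)[:2] for p in cs],np.float32)
    r=cv2.minAreaRect(P);b=cv2.boxPoints(r);e=max([b[1]-b[0],b[2]-b[1]],key=np.linalg.norm)
    a=np.degrees(np.arctan2(-e[0],e[1]));a=(a+90)%180-90
    return np.round(np.array(r[0])*1000,1),np.round(np.array(r[1])*1000,1),round(float(a),1),st[k,4]
E
python3 - <<'E'
from h import *
t=load("top0.pkl");im=t["color"];hsv=cv2.cvtColor(im,cv2.COLOR_BGR2HSV).astype(int)
def w(x0,y0,x1,y1,m):
    M=np.zeros(m.shape,bool);M[y0:y1,x0:x1]=m[y0:y1,x0:x1];return M
H,S,V=hsv[...,0],hsv[...,1],hsv[...,2]
print("grip",rect(t,w(270,180,330,200,(V<60)),.114))
print("base",rect(t,w(260,160,330,215,(S>60)&(H<25)),.012))
print("teal",rect(t,w(140,150,215,210,(H>75)&(H<100)&(S>100)),.015))
print("board",rect(t,w(130,150,218,210,(S>60)&(H<100)),.012))
print("knob",rect(t,w(115,175,135,195,V<60),.077))
o,d=ray(t,(126,185));
s=load("scene0.pkl");
print("knob tri",tri(t,(115+29/4,150+138/4),s,(265+262/4,110+38/4)))
E
```

```text
grip (array([ 514.5, -226.7]), array([120.7,  18.7]), -11.5, np.int32(213))
base (array([ 562., -236.]), array([148.5,  53.4]), -11.5, np.int32(670))
teal (array([547.5, 170.8]), array([98.5, 97.1]), -8.8, np.int32(887))
board (array([554.6, 165.2]), array([219.1, 127.7]), -9.2, np.int32(2467))
knob (array([545.3, 304. ]), array([24.6, 12.3]), -1.7, np.int32(31))
knob tri (array([0.54666357, 0.31722628, 0.07009334]), np.float64(0.0025053215234132242))
```

```bash
cat >> h.py <<'E'
from scipy.spatial.transform import Rotation as Ro
def go(pos,yaw,tilt=180,frm=None):
    """shift (tool mm), turn (tool deg) from measured pose to world pose (mm,deg)"""
    from plant import ctrl
    o=ctrl.get_obs();p=o["tool_pos"]*1000
    R=Ro.from_euler("xyz",o["orientation"],degrees=True)
    T=Ro.from_euler("xyz",[tilt,0,yaw],degrees=True)
    print(np.round(R.inv().apply(np.array(pos)-p),1),np.round((R.inv()*T).as_rotvec(degrees=True),2),
      "at",np.round(p,1),np.round(o["orientation"],2),"F",np.round(o["force"],1),"t",round(o["clock"],2),"open",round(o["opening"],4))
E
python3 -c "
from h import *
go([514.5,-226.7,240],-101.5)"
```

```text
[-356.6  240.     5. ] [ 8.000e-02  3.000e-02 -5.165e+01] at [ 304.8 -601.8  244.7] [ 1.7992e+02 -1.0000e-02 -1.5315e+02] F [ 0.1  0.4 -0.4] t 0.1 open 0.0875
```

{"fn": "move_arm", "kwargs": {"motion": [[[-357, 240, 4], [0, 0, -51.6], 0], [[-357, 240, 4], [0, 0, -51.6], 0], [[-357, 240, 4], [0, 0, -51.6], 0], [[-357, 240, 4], [0, 0, -51.6], 0], [[-357, 240, 4], [0, 0, -51.6], 0], [[-357, 240, 4], [0, 0, -51.6], 0], [[-357, 240, 4], [0, 0, -51.6], 0], [[-357, 240, 4], [0, 0, -51.6], 0], [[-357, 240, 4], [0, 0, -51.6], 0], [[-357, 240, 4], [0, 0, -51.6], 0]]}}

```text
clock: 0.93
tool_pos: [0.5088, -0.2365, 0.2416]
orientation: [180.0, 0.0, -101.5]
force: [0.9, 0.2, -0.4]
opening: 0.0876
gripper_force: 0.0
```

```bash
python3 -c "
from h import *
go([514.5,-226.7,240],-101.5)"
```

```text
[-10.8  -3.7   1.6] [ 0.01  0.01 -0.03] at [ 508.8 -236.5  241.6] [ 1.7999e+02  1.0000e-02 -1.0153e+02] F [ 0.9  0.2 -0.4] t 0.93 open 0.0876
```

{"fn": "move_arm", "kwargs": {"motion": [[[0, 0, 0], [0, 0, 0], 0], [[0, 0, 0], [0, 0, 0], 0], [[0, 0, 0], [0, 0, 0], 0]]}}

```text
clock: 1.18
tool_pos: [0.5083, -0.2382, 0.2414]
orientation: [180.0, -0.0, -101.5]
force: [-1.5, -0.4, -0.2]
opening: 0.0874
gripper_force: 0.0
```

```bash
python3 - <<'E'
from h import *
from plant import ctrl
go([514.5,-226.7,240],-101.5)
for n in("wrist","top"):
    s=ctrl.snapshot(n);pickle.dump(s,open(n+"1.pkl","wb"))
    cv2.imwrite(f"pics/{n}1.png",s["color"])
E
```

```text
[-12.5  -3.8   1.4] [ 0.05 -0.    0.03] at [ 508.3 -238.2  241.4] [ 179.95   -0.   -101.47] F [-1.5 -0.4 -0.2] t 1.18 open 0.0874
```

View pics/wrist1.png

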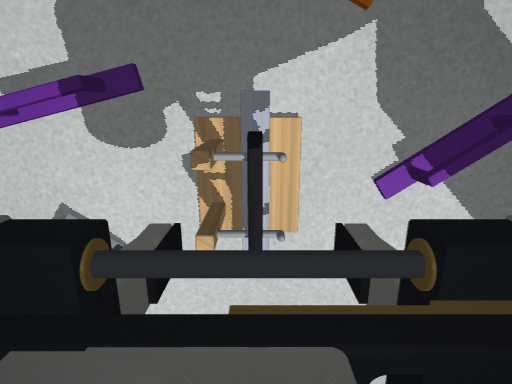

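The wrist view shows the grip as a vertical black strip near column 255, from row 132 down to the gripper. The pegs cross it at rows 157 and 236, with tips at (282,157) and (282,237). I'll cast these.

```bash
python3 - <<'E'
from h import *
s=load("wrist1.pkl");im=s["color"];V=im.max(2)
g=[]
for r in range(136,248,4):
    c=np.where(V[r,238:275]<50)[0]+238
    g.append((r,c.min(),c.max()))
print(g[::5])
P=np.array([plane(s,((a+b)/2+0.,r),.114)[:2]*1000 for r,a,b in g if b-a<22])
f=np.polyfit(P[:,1],P[:,0],1);print("yaw",-np.degrees(np.arctan(f[0])),"P0",P[0],P[-1],"x at y=-226.7",np.polyval(f,-226.7))
print("grip end",plane(s,(255,131),.114)*1000,"bar end",plane(s,(255,90),.066)*1000)
for uv in((240,157),(240,236)):print("peg",plane(s,uv,.097)*1000)
for uv in((282,157),(282,237)):print("tip",plane(s,uv,.110)*1000)
E
```

```text
[(136, np.int64(248), np.int64(261)), (156, np.int64(247), np.int64(261)), (176, np.int64(248), np.int64(261)), (196, np.int64(248), np.int64(261)), (216, np.int64(248), np.int64(261)), (236, np.int64(248), np.int64(261))]
yaw -11.321262601049352 P0 [ 501.27844584 -285.76322449] [ 521.59556723 -184.39379247] x at y=-226.7 513.3657087887369
grip end [ 499.98279705 -289.90073354  114.        ] bar end [ 492.93577137 -326.04086278   66.        ]
peg [ 519.2100825 -267.793706    97.       ]
peg [ 536.60158424 -188.31791483   97.        ]
tip [ 480.69005311 -262.0486822   110.        ]
tip [ 494.62108304 -184.59665886  110.        ]
```

```bash
python3 -c "
from h import *
go([513,-228,107],-101.4)"
```

```text
[-12.2  -2.9 134.5] [ 0.03 -0.01 -0.2 ] at [ 507.8 -239.3  241.5] [ 1.7997e+02 -1.0000e-02 -1.0160e+02] F [-1.  -0.3  0.5] t 1.28 open 0.0879
```

{"fn": "move_arm", "kwargs": {"motion": [[[-12, -3, 0], [0, 0, 0], 0], [[-12, -3, 30], [0, 0, 0], 0], [[-12, -3, 60], [0, 0, 0], 0], [[-12, -3, 90], [0, 0, 0], 0], [[-12, -3, 110], [0, 0, 0], 0], [[-12, -3, 125], [0, 0, 0], 0], [[-12, -3, 134], [0, 0, 0], 0], [[-12, -3, 134], [0, 0, 0], 0], [[-12, -3, 134], [0, 0, 0], 0], [[-12, -3, 134], [0, 0, 0], 0]]}}

```text
clock: 2.12
tool_pos: [0.5144, -0.2278, 0.1088]
orientation: [-179.9, -0.0, -101.6]
force: [-0.5, -0.1, 0.8]
opening: 0.0876
gripper_force: 0.0
```

```bash
python3 -c "
from h import *
go([513,-228,107],-101.4)"
```

```text
[0.5 1.4 1.8] [-0.1  -0.01 -0.16] at [ 514.4 -227.8  108.8] [-1.7990e+02 -1.0000e-02 -1.0156e+02] F [-0.5 -0.1  0.8] t 2.12 open 0.0876
```

{"fn": "move_arm", "kwargs": {"motion": [[[0, 1, 2], [0, 0, 0], 0.5], [[0, 1, 2], [0, 0, 0], 0.7], [[0, 1, 2], [0, 0, 0], 0.8], [[0, 1, 2], [0, 0, 0], 1], [[0, 1, 2], [0, 0, 0], 1], [[0, 1, 2], [0, 0, 0], 1], [[0, 1, 2], [0, 0, 0], 1], [[0, 1, 2], [0, 0, 0], 1], [[0, 1, 2], [0, 0, 0], 1], [[0, 1, 2], [0, 0, 0], 1]]}}

```text
clock: 2.95
tool_pos: [0.5127, -0.2272, 0.1056]
orientation: [180.0, -0.0, -101.5]
force: [-0.0, 0.0, -0.5]
opening: 0.0265
gripper_force: 0.0
```

{"fn": "move_arm", "kwargs": {"motion": [[[0, 0, 0], [0, 0, 0], 1], [[0, 0, 0], [0, 0, 0], 1], [[0, 0, 0], [0, 0, 0], 1], [[0, 0, 0], [0, 0, 0], 1], [[0, 0, 0], [0, 0, 0], 1], [[0, 0, 0], [0, 0, 0], 1]]}}

```text
clock: 3.45
tool_pos: [0.5129, -0.2272, 0.1057]
orientation: [-180.0, 0.0, -101.5]
force: [1.4, 0.7, 0.8]
opening: 0.0138
gripper_force: 30.0
```

{"fn": "move_arm", "kwargs": {"motion": [[[0, 0, -3], [0, 0, 0], 1], [[0, 0, -7], [0, 0, 0], 1], [[0, 0, -12], [0, 0, 0], 1], [[0, 0, -17], [0, 0, 0], 1], [[0, 0, -17], [0, 0, 0], 1], [[0, 0, -17], [0, 0, 0], 1], [[0, 0, -17], [0, 0, 0], 1]]}}

```text
clock: 4.03
tool_pos: [0.5126, -0.2272, 0.1227]
orientation: [-180.0, 0.0, -101.5]
force: [0.3, -0.0, -3.0]
opening: 0.0133
gripper_force: 30.0
```

```bash
python3 - <<'E'
from h import *
from plant import ctrl
go([513,-228,107],-101.4)
t=ctrl.snapshot("top")["color"];s=ctrl.snapshot("scene")["color"]
f=lambda im,x,y,w,h:cv2.resize(im[y:y+h,x:x+w],(400,400*h//w),interpolation=cv2.INTER_CUBIC)
cv2.imwrite("pics/lift.png",np.hstack([f(t,250,150,100,80),f(s,185,190,100,80)]))
E
```

```text
[ 0.8 -0.5 15.7] [-0.    0.01 -0.15] at [ 512.6 -227.2  122.7] [-1.8000e+02  1.0000e-02 -1.0155e+02] F [ 0.3 -0.  -3. ] t 4.03 open 0.0133
```

View pics/lift.png

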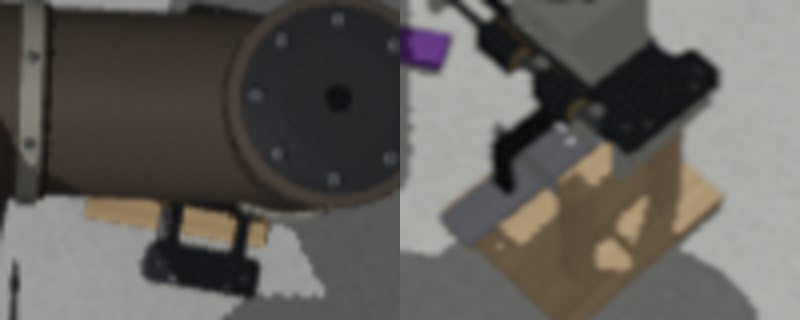

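The crop shows the bar held level in the gripper. The force of about -3 N matches the bar's weight. I'll slide it out over the peg tips next.

{"fn": "move_arm", "kwargs": {"motion": [[[0, 5, 0], [0, 0, 0], 1], [[0, 15, 0], [0, 0, 0], 1], [[0, 27, 0], [0, 0, 0], 1], [[0, 40, 0], [0, 0, 0], 1], [[0, 53, 0], [0, 0, 0], 1], [[0, 65, 0], [0, 0, 0], 1], [[0, 76, 0], [0, 0, 0], 1], [[0, 80, 0], [0, 0, 0], 1], [[0, 80, 0], [0, 0, 0], 1]]}}

```text
clock: 4.88
tool_pos: [0.4333, -0.211, 0.123]
orientation: [-180.0, 0.0, -101.5]
force: [-0.2, -0.5, -2.6]
opening: 0.0135
gripper_force: 30.0
```

{"fn": "move_arm", "kwargs": {"motion": [[[0, 0, -15], [0, 0, 0], 1], [[0, 0, -45], [0, 0, 0], 1], [[0, 0, -75], [0, 0, 0], 1], [[-15, 0, -100], [0, 0, 0], 1], [[-40, -2, -115], [0, 0, 0], 1], [[-70, -4, -127], [0, 0, -0.5], 1], [[-105, -7, -127], [0, 0, -1], 1], [[-140, -9, -127], [0, 0, -1.5], 1], [[-175, -12, -127], [0, 0, -2], 1], [[-210, -14, -127], [0, 0, -2.5], 1]]}}

```text
clock: 5.72
tool_pos: [0.4909, -0.0064, 0.2501]
orientation: [-179.9, 0.0, -99.0]
force: [1.3, -1.7, -3.6]
opening: 0.0138
gripper_force: 30.0
```

{"fn": "move_arm", "kwargs": {"motion": [[[-35, -2, 0], [0, 0, 0], 1], [[-70, -4, 0], [0, 0, 0], 1], [[-105, -7, 0], [0, 0, 0], 1], [[-140, -9, 0], [0, 0, 0], 1], [[-175, -12, 0], [0, 0, 0], 1], [[-205, -14, 0], [0, 0, 0], 1], [[-230, -16, 0], [0, 0, 0], 1], [[-245, -17, 0], [0, 0, 0], 1], [[-245, -17, 0], [0, 0, 0], 1], [[-245, -17, 0], [0, 0, 0], 1]]}}

```text
clock: 6.55
tool_pos: [0.5455, 0.2316, 0.249]
orientation: [180.0, -0.1, -99.0]
force: [0.1, 0.3, -1.8]
opening: 0.0136
gripper_force: 30.0
```

```bash
python3 - <<'E'
from h import *
from plant import ctrl
go([554,166,150],-99)
for n in("wrist","scene"):
    s=ctrl.snapshot(n);pickle.dump(s,open(n+"2.pkl","wb"));cv2.imwrite(f"pics/{n}2.png",s["color"])
E
```

```text
[ 63.4 -18.7  99.1] [ 0.04 -0.06  0.03] at [545.5 231.6 249. ] [ 1.7996e+02 -6.0000e-02 -9.8970e+01] F [ 0.1  0.3 -1.8] t 6.55 open 0.0136
```

View pics/wrist2.png

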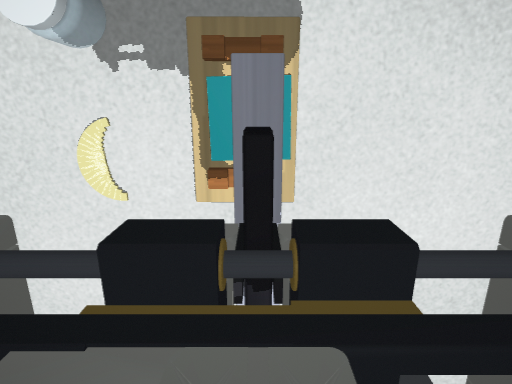

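The wrist view shows the board below (corners near (188,17), (300,17), (195,203), (295,203)). The held bar is at columns 232–283, with its far end at row 53. The far rest's notch is partly visible at row 45. I'll fit lines to both.

```bash
cat > m.py <<'E'
from h import *
import sys
s=load(sys.argv[1]);tz=float(sys.argv[2])
im=s["color"];hsv=cv2.cvtColor(im,cv2.COLOR_BGR2HSV).astype(int);H,S,V=[hsv[...,i] for i in range(3)]
wood=(S>55)&(H<30)&(V>60)
def line(P):
    v=cv2.fitLine(np.array(P,np.float32),cv2.DIST_HUBER,0,.01,.01).ravel();v=v*np.sign(v[1])if 0 else v
    d=v[:2]*np.sign(v[1]);return v[2:],d,np.degrees(np.arctan2(-d[0],d[1]))
L,R=[],[]
for r in range(30,195,4):
    c=np.where(wood[r,160:330])[0]+160
    L.append(plane(s,(c.min()-.0,r),.012)[:2]*1000);R.append(plane(s,(c.max()+1,r),.012)[:2]*1000)
pL,dL,aL=line(L);pR,dR,aR=line(R);print("edge yaws",aL,aR)
T=[plane(s,(c,np.where(wood[:100,c])[0].min()),.012)[:2]*1000 for c in range(195,292,5)]
B=[plane(s,(c,np.where(wood[190:218,c])[0].max()+191),.012)[:2]*1000 for c in list(range(203,228,4))+list(range(285,292,3))]
a=np.radians((aL+aR)/2);y=np.array([-np.sin(a),np.cos(a)]);x=np.array([y[1],-y[0]])
xs=[np.mean(np.array(q)@x) for q in(L,R)];ys=[np.median(np.array(q)@y) for q in(T,B)]
print("dims",xs[0]-xs[1],ys[1]-ys[0]);C=x*np.mean(xs)+y*np.mean(ys);print("board C",C,"yaw",np.degrees(a))
# bar top face
bar=(S<60)&(V>50)&(V<150)
BL,BR=[],[]
for r in list(range(80,155,3)):
    seg=np.where((S[r,205:305]<70))[0]+205
    BL.append(plane(s,(seg.min(),r),tz)[:2]*1000);BR.append(plane(s,(seg.max()+1,r),tz)[:2]*1000)
pl,dl,al=line(BL);pr,dr,ar=line(BR);print("bar yaws",al,ar,"width",(pl-pr)@x)
m=(np.mean(BL,0)+np.mean(BR,0))/2
end=[plane(s,(c,53),tz)[:2]*1000 for c in(257,)][0]
b=np.radians((al+ar)/2);by=np.array([-np.sin(b),np.cos(b)])
bc=m+by*((end-m)@by+100);print("bar C",bc,"end",end)
rel=bc-C;print("bar rel board x,y",rel@x,rel@y)
E
python3 m.py wrist2.pkl 0.208
```

```text
edge yaws -8.98061 -9.008239
dims 128.228807982114 217.68449691067147
board C [551.81507535 168.02084848] yaw -8.994425
bar yaws -30.015812 -6.5333333 width 48.086117
bar C [553.10480198 229.99506591] end [530.16451744 132.25913739]
bar rel board x,y -8.415080165626248 61.41378905174086
```

```bash
python3 - <<'E'
from h import *
s=load("wrist2.pkl");hsv=cv2.cvtColor(s["color"],cv2.COLOR_BGR2HSV).astype(int);H,S,V=[hsv[...,i] for i in range(3)]
teal=(H>75)&(H<105)&(S>120)
z=.208;M=[];E=[]
for r in range(80,158,3):
    c=np.where(teal[r])[0];l=c[c<257].max()+1;q=c[c>257].min()
    E.append((r,l,q));p1=plane(s,(l,r),z)[:2]*1000;p2=plane(s,(q,r),z)[:2]*1000;M.append([*(p1+p2)/2,np.linalg.norm(p1-p2)])
print(E[::8]);M=np.array(M);f=np.polyfit(M[:,1],M[:,0],1);print("bar yaw",-np.degrees(np.arctan(f[0])),"w",M[:,2].mean())
print("x at y=231.6:",np.polyval(f,231.6),"end",plane(s,(257.5,53),z)*1000)
E
```

```text
[(80, np.int64(231), np.int64(284)), (104, np.int64(232), np.int64(284)), (128, np.int64(232), np.int64(283)), (152, np.int64(233), np.int64(283))]
bar yaw -8.691170368603032 w 29.85874266232787
x at y=231.6: 545.0701847796047 end [529.89182269 132.30198258 208.        ]
```

```bash
python3 -c "
from h import *
go([552.3,167.5,115],-99)"
```

```text
[ 60.9 -16.9 134.5] [ 0.02 -0.03 -0.06] at [545.3 230.4 249.5] [ 1.7998e+02 -3.0000e-02 -9.9060e+01] F [ 0.3 -1.  -2.8] t 6.65 open 0.0134
```

{"fn": "move_arm", "kwargs": {"motion": [[[15, -4, 10], [0, 0, 0], 1], [[35, -10, 30], [0, 0, 0], 1], [[53, -15, 55], [0, 0, 0], 1], [[61, -17, 80], [0, 0, 0], 1], [[61, -17, 105], [0, 0, 0], 1], [[61, -17, 122], [0, 0, 0], 1], [[61, -17, 132], [0, 0, 0], 1], [[61, -17, 134], [0, 0, 0], 1], [[61, -17, 134], [0, 0, 0], 1], [[61, -17, 134], [0, 0, 0], 1]]}}

```text
clock: 7.48
tool_pos: [0.5533, 0.1682, 0.1169]
orientation: [-179.9, 0.1, -99.0]
force: [0.4, 0.5, -2.7]
opening: 0.0137
gripper_force: 30.0
```

```bash
python3 - <<'E'
from h import *
from plant import ctrl
s=ctrl.snapshot("wrist");pickle.dump(s,open("wrist3.pkl","wb"))
t=ctrl.snapshot("scene");pickle.dump(t,open("scene3.pkl","wb"))
go([552.3,167.5,72],-99)
w=cv2.resize(s["color"][90:240,150:360],(420,300));q=cv2.resize(t["color"][110:200,255:360],(350,300),interpolation=cv2.INTER_CUBIC)
cv2.imwrite("pics/pre.png",np.hstack([w,q]))
E
```

```text
[ 1.3  0.9 45.1] [-0.11  0.09 -0.02] at [553.3 168.6 117.1] [-1.7989e+02  9.0000e-02 -9.9020e+01] F [ 0.9  0.4 -3. ] t 7.58 open 0.0138
```

View pics/pre.png

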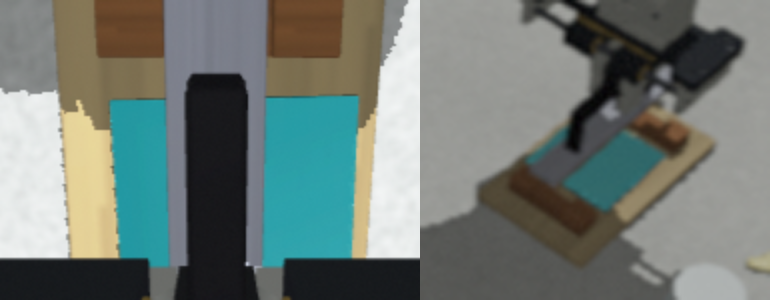

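The pre-placement view shows the bar centred between the rest's blocks: rest edges at crop columns 97 and 342, bar at 163–270. I'll compute the lateral offset.

```bash
python3 - <<'E'
from h import *
s=load("wrist3.pkl");hsv=cv2.cvtColor(s["color"],cv2.COLOR_BGR2HSV).astype(int);H,S,V=[hsv[...,i] for i in range(3)]
yb=np.array([np.sin(np.radians(9)),np.cos(np.radians(9))]);xb=np.array([yb[1],-yb[0]])
for r in (96,102,108,112):
    br=np.where((H<18)&(S>110))
    c=np.where((H[r,150:360]<18)&(S[r,150:360]>120))[0]+150
    l=c[c<258];q=c[c>258]
    if len(l)<5 or len(q)<5: print(r,len(l),len(q));continue
    f=lambda u,z:plane(s,(u,r),z)[:2]*1000@xb
    print(r,l.min(),l.max(),q.min(),q.max(),"rest mid",(f(l.min(),.03)+f(q.max()+1,.03))/2,"w",f(l.min(),.03)-f(q.max()+1,.03),
      "bar mid",(f(l.max()+1,.077)+f(q.min(),.077))/2,"w",f(l.max()+1,.077)-f(q.min(),.077))
print("tcp",np.array([553.3,168.3])@xb,"target",np.array([552.3,167.5])@xb)
E
```

```text
96 198 230 285 320 rest mid 518.97688168158 w 88.35840684960652 bar mid 520.0558967979185 w 30.678205882182
102 198 230 284 320 rest mid 518.9702007712486 w 88.81314873822572 bar mid 520.3404331138789 w 30.265133914274486
108 198 231 284 320 rest mid 518.9634511139404 w 89.27259555446415 bar mid 520.0539201189379 w 29.84763059060731
112 198 231 284 319 rest mid 519.3229492395857 w 88.8534702323941 bar mid 520.0532783632816 w 29.950925838931084
tcp 520.1600383850189 target 519.2974976164559
```

{"fn": "move_arm", "kwargs": {"motion": [[[1, 1, 5], [0, 0, 0], 1], [[1, 1, 15], [0, 0, 0], 1], [[1, 1, 25], [0, 0, 0], 1], [[1, 1, 33], [0, 0, 0], 1], [[1, 1, 38], [0, 0, 0], 1], [[1, 1, 41], [0, 0, 0], 1], [[1, 1, 42], [0, 0, 0], 1], [[1, 1, 43], [0, 0, 0], 1], [[1, 1, 43], [0, 0, 0], 1]]}}

```text
clock: 8.33
tool_pos: [0.5516, 0.1674, 0.0727]
orientation: [-180.0, 0.0, -99.0]
force: [-0.4, 0.0, -2.4]
opening: 0.0138
gripper_force: 30.0
```

{"fn": "move_arm", "kwargs": {"motion": [[[0, 0, 0.5], [0, 0, 0], 1], [[0, 0, 1], [0, 0, 0], 1], [[0, 0, 1.5], [0, 0, 0], 1], [[0, 0, 2], [0, 0, 0], 1], [[0, 0, 2], [0, 0, 0], 1], [[0, 0, 2], [0, 0, 0], 1]]}}

```text
clock: 8.83
tool_pos: [0.5514, 0.1673, 0.0707]
orientation: [-180.0, 0.0, -99.0]
force: [0.2, -0.3, -3.7]
opening: 0.0139
gripper_force: 30.0
```

{"fn": "move_arm", "kwargs": {"motion": [[[0, 0, 0.5], [0, 0, 0], 1], [[0, 0, 1], [0, 0, 0], 1], [[0, 0, 1], [0, 0, 0], 1], [[0, 0, 1], [0, 0, 0], 1]]}}

```text
clock: 9.17
tool_pos: [0.5516, 0.1673, 0.0698]
orientation: [-180.0, 0.0, -99.0]
force: [0.3, -0.4, -0.1]
opening: 0.014
gripper_force: 30.0
```

Contact: the wrist now carries about 0 N. I'll go 0.5 mm further and release.

{"fn": "move_arm", "kwargs": {"motion": [[[0, 0, 0.5], [0, 0, 0], 1], [[0, 0, 0.5], [0, 0, 0], 1], [[0, 0, 0.5], [0, 0, 0], 0.75], [[0, 0, 0.5], [0, 0, 0], 0.7], [[0, 0, 0.5], [0, 0, 0], 0.6], [[0, 0, 0.5], [0, 0, 0], 0.6], [[0, 0, 0.5], [0, 0, 0], 0.6], [[0, 0, 0.5], [0, 0, 0], 0.6]]}}

```text
clock: 9.83
tool_pos: [0.5514, 0.1673, 0.0691]
orientation: [180.0, -0.0, -99.0]
force: [-0.2, -0.3, -0.0]
opening: 0.0348
gripper_force: 0.0
```

{"fn": "move_arm", "kwargs": {"motion": [[[0, 0, -10], [0, 0, 0], 0.5], [[0, 0, -30], [0, 0, 0], 0.5], [[0, 0, -60], [0, 0, 0], 0.5], [[0, 0, -90], [0, 0, 0], 0.5], [[-20, 0, -120], [0, 0, 0], 0.5], [[-50, 5, -140], [0, 0, 0], 0.6], [[-85, 15, -140], [0, 0, 0], 0.7], [[-120, 25, -140], [0, 0, 0], 0.74], [[-140, 34, -140], [0, 0, 0], 0.74], [[-140, 34, -140], [0, 0, 0], 0.74]]}}

```text
clock: 10.67
tool_pos: [0.5392, 0.3147, 0.2099]
orientation: [-180.0, 0.1, -98.9]
force: [0.5, -0.6, 0.6]
opening: 0.023
gripper_force: 0.0
```

```bash
python3 - <<'E'
from h import *
from plant import ctrl
s=ctrl.snapshot("wrist");pickle.dump(s,open("wrist4.pkl","wb"));cv2.imwrite("pics/wrist4.png",s["color"])
o=ctrl.get_obs();print(np.round(o["joint_pos"],1))
a=np.radians(-9);R=np.array([[np.cos(a),-np.sin(a)],[np.sin(a),np.cos(a)]]);C=np.array([552,167.8])
for n,p,z in(("pivot",(-34,75),43),("knob",(-34,143),77),("knobend",(34,75),77)):
    w=C+R@np.array(p);print(n,w,"px",proj(s,[w[0]/1e3,w[1]/1e3,z/1e3]))
k=C+R@np.array((-34,143));go([*k,120],-99)
E
```

```text
[ 48.   17.1  -9.1   0.  -63.7 -56.9]
pivot [530.1511813  247.19539736] px [256.20895967 111.6781186 ]
knob [540.78872492 314.35820452] px [255.91961475 187.01952378]
knobend [597.31398846 236.55785373] px [178.51420937 111.79513165]
[-1.6 -1.3 89.7] [-0.01  0.02  0.12] at [539.2 312.9 209.7] [-1.7999e+02  2.0000e-02 -9.8880e+01] F [-0.   0.2  0.2] t 10.72 open 0.023
```

View pics/wrist4.png

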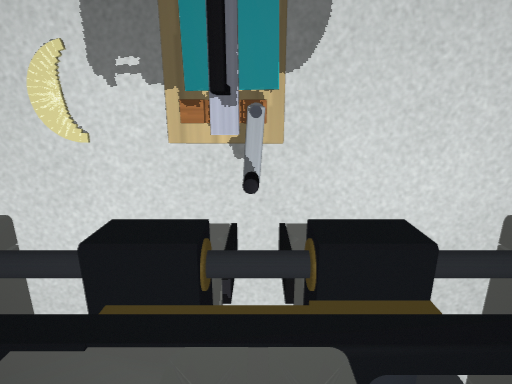

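The wrist view shows the bar seated in the notch, its end poking past the rest at about (224,135). The keeper pivot is at (256,111), as predicted, and the knob is at about (251,182).

```bash
python3 - <<'E'
from h import *
s=load("wrist4.pkl");V=s["color"].max(2)
m=np.zeros(V.shape,np.uint8);m[165:205,235:270]=V[165:205,235:270]<45
n,l,st,ce=cv2.connectedComponentsWithStats(m);k=1+np.argmax(st[1:,4]);print(st[k],ce[k])
x0,y0,w,h=st[k][:4]
for z in(.077,.06,.043):print(z,plane(s,ce[k],z)*1000, "ends",plane(s,(x0+w/2,y0+8),z)*1000,plane(s,(x0+w/2,y0+h-8),z)*1000)
print("cam",s["cam_to_world"][:3,3])
g=s["color"][165:205,235:268].max(2);print(g[::3,::3])
E
```

```text
[243 172  16  22 268] [250.69402985 182.12313433]
0.077 [544.87943784 308.938858    77.        ] ends [544.27226322 306.97231369  77.        ] [545.19323406 312.6741938   77.        ]
0.06 [545.92045757 312.96838523  60.        ] ends [545.2751568  310.87835625  60.        ] [546.25395791 316.93827294  60.        ]
0.043 [546.9614773  316.99791246  43.        ] ends [546.27805038 314.78439881  43.        ] [547.31468176 321.20235207  43.        ]
cam [0.52830077 0.24476698 0.34773201]
[[199 201 210 112  94  95 176 176 178 201 199]
 [201 208 204 101  94  96  94 176 175 199 199]
 [199 201 209  95  94  80  90 166 171 203 192]
 [208 207 211  98  16  14  15  16 171 205 196]
 [207 208 208  60  14  15  14  13 148 208 211]
 [202 206 210  23  34  37  37  14 140 211 208]
 [203 202 201  29  35  38  41  38 186 202 197]
 [212 205 209  35  37  40  42  45 191 204 200]
 [207 206 201  30  34  39  43  45 205 204 202]
 [209 207 205 203  34  39  43 192 208 200 200]
 [208 209 207 208 209 212 208 205 204 199 209]
 [212 210 210 211 211 203 206 209 202 196 204]
 [212 210 209 212 205 201 205 209 198 198 203]
 [213 209 203 199 204 207 216 204 205 204 204]]
```

```bash
python3 -c "
from h import *
go([545.3,313.1,69],-103)"
```

```text
[ -1.1  -5.9 140.7] [-0.01  0.02  4.12] at [539.2 312.9 209.7] [-1.7999e+02  2.0000e-02 -9.8880e+01] F [-0.   0.2  0.2] t 10.72 open 0.023
```

{"fn": "move_arm", "kwargs": {"motion": [[[-1, -6, 15], [0, 0, 4], 0.66], [[-1, -6, 45], [0, 0, 4], 0.66], [[-1, -6, 75], [0, 0, 4], 0.66], [[-1, -6, 95], [0, 0, 4], 0.66], [[-1, -6, 100], [0, 0, 4], 0.66], [[-1, -6, 105], [0, 0, 4], 0.66], [[-1, -6, 110], [0, 0, 4], 0.66], [[-1, -6, 110], [0, 0, 4], 0.66]]}}

```text
clock: 11.38
tool_pos: [0.5463, 0.3109, 0.0997]
orientation: [-180.0, 0.0, -103.1]
force: [-0.1, -0.7, -0.3]
opening: 0.0299
gripper_force: 0.0
```

{"fn": "move_arm", "kwargs": {"motion": [[[0, 0, 8], [0, 0, 0], 0.66], [[0, 0, 16], [0, 0, 0], 0.66], [[0, 0, 22], [0, 0, 0], 0.66], [[0, 0, 27], [0, 0, 0], 0.66], [[0, 0, 30], [0, 0, 0], 0.66], [[0, 0, 30], [0, 0, 0], 0.7], [[0, 0, 30], [0, 0, 0], 0.75], [[0, 0, 30], [0, 0, 0], 0.78], [[0, 0, 30], [0, 0, 0], 0.78], [[0, 0, 30], [0, 0, 0], 0.78]]}}

```text
clock: 12.22
tool_pos: [0.5461, 0.3111, 0.0695]
orientation: [-180.0, 0.0, -103.0]
force: [-0.2, -0.2, -0.3]
opening: 0.0195
gripper_force: 0.0
```

```bash
python3 - <<'E'
from h import *
go([545.3,313.1,69],-103)
# arc in tool frame at phi0=4: shift for each delta
P=np.array([530.15,247.2])
for d in range(0,92,6):
    ph=4+d;w=np.radians(81-ph);k=P+68*np.array([np.cos(w),np.sin(w)])
    print(ph,np.round(k,1))
E
```

```text
[-1.8  1.2  0.5] [-0.02  0.03 -0.04] at [546.1 311.1  69.5] [-1.7998e+02  3.0000e-02 -1.0304e+02] F [-0.2 -0.2 -0.3] t 12.22 open 0.0195
4 [545.4 313.5]
10 [552.3 311.5]
16 [558.9 308.8]
22 [565.2 305.5]
28 [571.1 301.5]
34 [576.5 296.9]
40 [581.5 291.8]
46 [585.9 286.2]
52 [589.6 280.2]
58 [592.7 273.8]
64 [595.2 267.1]
70 [596.9 260.2]
76 [597.9 253.1]
82 [598.1 246. ]
88 [597.6 238.9]
94 [596.4 231.9]
```

{"fn": "move_arm", "kwargs": {"motion": [[[0.2, -4.7, 0], [0, 0, 4], 0.78], [[0.7, -9.5, 0], [0, 0, 8], 0.78], [[1.5, -14.1, 0], [0, 0, 12], 0.78], [[2.6, -18.7, 0], [0, 0, 16], 0.78], [[4.1, -23.3, 0], [0, 0, 20], 0.78], [[5.9, -27.7, 0], [0, 0, 24], 0.78], [[8, -31.9, 0], [0, 0, 28], 0.78], [[10.3, -36, 0], [0, 0, 32], 0.78], [[13, -40, 0], [0, 0, 36], 0.78], [[15.9, -43.7, 0], [0, 0, 40], 0.78]]}}

```text
clock: 13.05
tool_pos: [0.585, 0.2855, 0.0694]
orientation: [180.0, 0.0, -143.2]
force: [-1.8, -0.1, 1.0]
opening: 0.0193
gripper_force: 0.4
```

```bash
python3 -c "
from h import *
go([584.4,288.2,69],-143)"
```

```text
[-1.1  2.5  0.4] [ 0.01  0.   -0.23] at [585.  285.5  69.4] [ 179.99    0.   -143.23] F [-1.8 -0.1  1. ] t 13.05 open 0.0193
```

{"fn": "move_arm", "kwargs": {"motion": [[[0.2, -4.7, 0], [0, 0, 4], 0.78], [[0.7, -9.5, 0], [0, 0, 8], 0.78], [[1.5, -14.1, 0], [0, 0, 12], 0.78], [[2.6, -18.7, 0], [0, 0, 16], 0.78], [[4.1, -23.3, 0], [0, 0, 20], 0.78], [[5.9, -27.7, 0], [0, 0, 24], 0.78], [[8, -31.9, 0], [0, 0, 28], 0.78], [[10.3, -36, 0], [0, 0, 32], 0.78], [[13, -40, 0], [0, 0, 36], 0.78], [[15.9, -43.7, 0], [0, 0, 40], 0.78]]}}

```text
clock: 13.88
tool_pos: [0.5985, 0.2411, 0.0693]
orientation: [180.0, 0.0, 176.8]
force: [-0.5, 0.8, -0.8]
opening: 0.0195
gripper_force: 0.4
```

{"fn": "move_arm", "kwargs": {"motion": [[[0.05, -2.4, 0], [0, 0, 2], 0.78], [[0.2, -4.7, 0], [0, 0, 4], 0.78], [[0.3, -6, 0], [0, 0, 5], 0.78], [[0.4, -7, 0], [0, 0, 6], 0.78], [[0.4, -7, 0], [0, 0, 6], 0.78]]}}

```text
clock: 14.3
tool_pos: [0.5978, 0.2341, 0.0693]
orientation: [180.0, 0.0, 170.9]
force: [0.0, 0.4, -0.2]
opening: 0.0195
gripper_force: 0.0
```

{"fn": "move_arm", "kwargs": {"motion": [[[0, -1, 0], [0, 0, 0], 0.78], [[0, -2, 0], [0, 0, 0], 0.78], [[0, -3, 0], [0, 0, 0], 0.78], [[0, -3, 0], [0, 0, 0], 0.78]]}}

```text
clock: 14.63
tool_pos: [0.5978, 0.233, 0.0694]
orientation: [179.8, 0.1, 171.0]
force: [-0.9, 6.7, -2.0]
opening: 0.0193
gripper_force: 3.6
```

{"fn": "move_arm", "kwargs": {"motion": [[[0, -1, 0], [0, 0, 0], 0.78], [[0, -2, 0], [0, 0, 0], 0.78], [[0, -2, 0], [0, 0, 0], 0.78], [[0, -2, 0], [0, 0, 0], 0.78]]}}

```text
clock: 14.97
tool_pos: [0.5978, 0.2328, 0.0694]
orientation: [179.7, 0.1, 171.0]
force: [-1.2, 13.7, -3.4]
opening: 0.0193
gripper_force: 6.6
```

It's against the end stop. I'll back off to centre, open and rise.

{"fn": "move_arm", "kwargs": {"motion": [[[0, 3, 0], [0, 0, 0], 0.78], [[0, 6, 0], [0, 0, 0], 0.74], [[0, 6, 0], [0, 0, 0], 0.68], [[0, 6, 0], [0, 0, 0], 0.66], [[0, 6, 0], [0, 0, 0], 0.66], [[0, 6, -10], [0, 0, 0], 0.66], [[0, 6, -25], [0, 0, 0], 0.66], [[0, 6, -50], [0, 0, 0], 0.66], [[0, 6, -85], [0, 0, 0], 0.66], [[0, 6, -120], [0, 0, 0], 0.66]]}}

```text
clock: 15.8
tool_pos: [0.5974, 0.2343, 0.1906]
orientation: [-179.9, -0.1, 170.9]
force: [1.6, 1.2, 0.6]
opening: 0.0298
gripper_force: 0.0
```

```bash
python3 -c "
from h import *
go([500,-50,280],171)"
```

```text
[  51.5 -296.2  -88.9] [-0.08 -0.06 -0.06] at [597.4 234.3 190.6] [-1.7992e+02 -6.0000e-02  1.7094e+02] F [1.6 1.2 0.6] t 15.8 open 0.0298
```

{"fn": "move_arm", "kwargs": {"motion": [[[0, -10, -40], [0, 0, 0], 0.66], [[10, -40, -75], [0, 0, 0], 0.66], [[20, -80, -90], [0, 0, 0], 0.66], [[30, -120, -90], [0, 0, 0], 0.66], [[40, -160, -90], [0, 0, 0], 0.66], [[50, -200, -90], [0, 0, 0], 0.66], [[50, -240, -90], [0, 0, 0], 0.66], [[50, -275, -90], [0, 0, 0], 0.66], [[50, -296, -90], [0, 0, 0], 0.66], [[50, -296, -90], [0, 0, 0], 0.66]]}}

```text
clock: 16.63
tool_pos: [0.5006, -0.053, 0.2805]
orientation: [-180.0, 0.1, 170.8]
force: [-0.6, 0.2, -0.6]
opening: 0.0299
gripper_force: 0.0
```

```bash
python3 - <<'E'
from h import *
from plant import ctrl
t=ctrl.snapshot("top");s=ctrl.snapshot("scene")
f=lambda im,x,y,w,h:cv2.resize(im[y:y+h,x:x+w],(400,400*h//w),interpolation=cv2.INTER_CUBIC)
cv2.imwrite("pics/end.png",np.vstack([np.hstack([f(t["color"],115,150,105,75),f(s["color"],260,115,105,75)]),np.hstack([cv2.resize(t["color"],(400,300)),cv2.resize(s["color"],(400,300))])]))
im=t["color"];hsv=cv2.cvtColor(im,cv2.COLOR_BGR2HSV);M=np.zeros(im.shape[:2],bool);M[150:210,140:215]=True
print(ctrl.get_obs()["force"])
E
```

```text
[-0.05110593 -0.23493734 -0.55619893]
```

View pics/end.png

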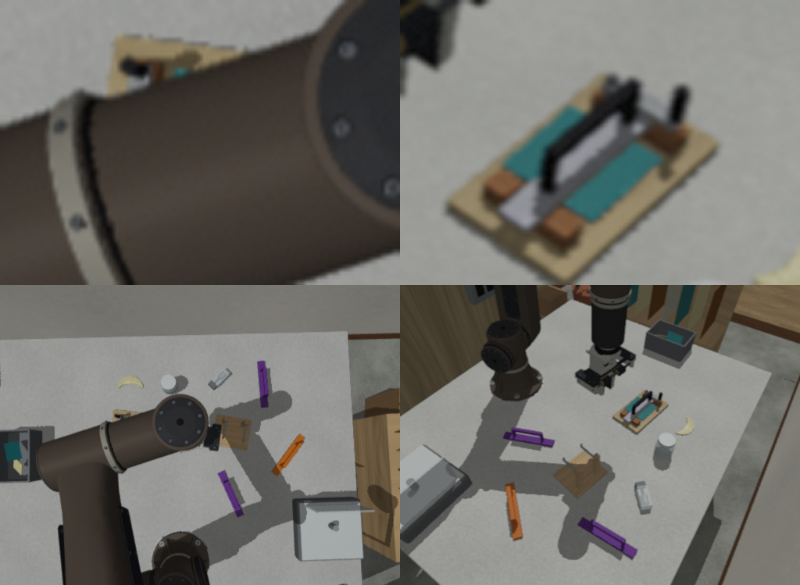

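The final view shows the bar flat in both notches and the keeper across its far end, with the knob at crop position (680,100). The bystanders and look-alikes haven't moved and the robot is clear, so I'm handing it in.

```bash
python3 -c "
from plant import ctrl
print(ctrl.close_job())"
```

```text
the job is handed in; nothing more can be done
None
```

The straightedge lies in both notches of the cutting board, bridging the glass square. The keeper is swung to its end stop over the bar's end. The job was handed in at about 17 s on the robot's clock, with no verdict shown.

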